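Seat a foot bracket on the tacking jig and hold it down

ROBOT

A 7-joint arm with a two-finger parallel gripper is mounted at the origin on the work surface. World frame = base frame: x ahead of the robot, y to its left, z up, the work surface at z = 0. Lengths are in m, angles in rad, forces in N, time in s.
With the tool pointing down it reaches from about 0.4 to 0.875 m from the base axis. Payload 19.3 kg.
Tool frame: the origin (TCP) lies on the centre line of the jaws, within the pads' length; the fingertips stand 17 mm ahead of it and the grasp point (between the pads) lies 2 mm behind it; z points along the fingers, y is the line along which they close (so a half turn about z gives the same grasp; the last joint's range is limited). The gripper opens to 85 mm and grips with 20 to 120 N. Pads are 22 mm wide; open, the fingers measure 114 mm over their backs; the gripper's body (76 mm by 85 mm) begins 54 mm behind the grasp point. The pads swing forward as they close: fully open they stand 13 mm farther back than shut.
Start: joints at [1.273, 0.521, -0.036, 1.599, 0.021, 1.021, -0.113], TCP at [0.141, -0.609, 0.248] pointing down, gripper open.
Joint ranges: [-2.91, 2.91], [-0.3, 2.13], [-1.5, 1.42], [0.17, 2.43], [-1.26, 4.41], [0.16, 1.93], [-2.52, 2.52]. Speed limits (rad/s): [1.89, 1.89, 2.39, 2.39, 3.01, 3.01, 3.01].

INTERFACE

Orientations are given as a rotation vector (axis times angle).
In Python, from rig import state, optics, job, models gives the robot as it stands.
- The arm moves only by the tool drive_tool, never from a script. Its argument "series" is a list of rows, each an object of numbers: "grip": the opening in per cent of the stroke, from 0 (shut) to 100 (fully open); "dx", "dy", "dz": the shift along the tool's x, y, z in m; "spin": the turn about the tool's z in rad. A call has exactly 5 rows; each row shifts and turns the commanded pose from where the row before left it, along the tool's axes as they then stand; what a row does not reach is not made up. A row lasts 1/8 s, in which the tool goes at most 62.5 mm and 10.7 degrees, less where a joint would pass 70% of its speed; a pose out of reach is approached as far as the arm can. A call with a gripper value outside its range is refused whole. The fingers move at their own pace and stop on an object; the grip force is fixed at half the most. Time passes only in rows, so rows that do not move let the fingers close, or fill a call up. It gives the time, the measured TCP pose, the force, the opening and the grip force at its end, in the units of the state.
- state(): the state, without advancing time (a new reading comes with each control period).
- optics.read_camera(name): name is "scene" or "top" or "wrist"; returns the picture (480x640x3 uint8, red, green, blue); there is no depth.
- optics.calibration(name): a dict with "vertical_fov" (degrees; the focal length in pixels is half the picture's height over the tangent of half this angle, whatever the lens; pixels are square), "cx", "cy" (the principal point, pixels), "T" (4x4, takes a point from camera to world coordinates). Camera axes: x right, y up, looking along -z (the intrinsics and any distortion apply to the point x, -y, -z); pixel columns grow to the right and rows downward; lengths in m; the calibration is good to about 2 mm. A picture is of the moment at which its call begins: read the wrist's pose just before it. calibration takes no time and is no camera call; for the wrist camera it gives the pose at the moment of the call.
- job.finish_job(): hands the job in; it is judged then, once.
Trained networks look in the newest picture that a camera, given by its name, has taken for a name from the list of things; names that differ only in an ending like _2 or _b are one class to them, and where a whole thing is asked for, a point or a joint stands for the part that bears it (a point fixed in the world has none). Each returns a list of dicts, best first, with "p" (0 to 1); they miss things now and then, are a little off and sometimes report something else, mostly with a low value. They report only what shows in the picture. A call takes as long as a camera call. They do not tell look-alikes from the thing itself.
- models.look_for(thing, camera): "point" ([x, y, z] in m, in the coordinates of the camera as it stood for that picture, good to about 4 mm: the middle of the surface that is visible of it).
- models.regions_of(thing, camera): "pixels" (480x640 bool, what is visible of it).
The state is a dict: "t": time; "joint_pos": joint angles; "dq": joint speeds; "joint_efforts": joint torques, N m; "tcp_pos": TCP position; "tcp_rot": TCP orientation; "ft_force": force on the tool from outside, world axes, zero at the start; "wrist_torque": the same for the moment, N m; "grip_width": finger opening in m; "grip_force": force on a finger pad.
Only numpy, scipy, OpenCV 4.12 (cv2) and the standard library are available. Lean on these libraries where they do the work, as an engineer would, in place of code of your own. Each camera call takes 0.05 s, during which the arm holds its last target. There are 200 camera calls.

TASK

Pick up the steel foot bracket by its upright lug, set it low over the welding jig with its long side along the fence and slide it along until its hole drops over the white ceramic pin hidden beneath it; the pin is brittle, so be gentle and never knock or force the plate against it. Then press the bracket down against the sprung copper earth shoe until its plate lies flat and fully home on the rests, and finish without letting go: still gripping the lug and holding it pressed down, ready for the tack weld. Leave the hammer, the tin and the square where they are.

Things in the scene. Friction and masses are not known exactly. Their poses are not given: they have to be found in the camera images.
- bracket: loose steel foot bracket, about 0.75 kg: plate 110 mm (x) by 70 mm (y) by 8 mm, with an upright lug on top: 60 mm long along x, 10 mm thick along y, centred on x 0, y -10 mm, reaching from 8 to 68 mm above the underside; grip it there from above. Origin: centre of the plate's underside, z up. It stands on its plate on the bench
- lug (a point): place to grip on the bracket: middle of the lug, 40 mm above the plate's underside (28 mm below the lug's top); axes as the bracket's. Fingertips must stay higher than 13 mm above the plate's underside, or they meet the plate or the pin
- hole (a point): mouth of the bracket's round through hole on the plate's underside: 14 mm diameter, 1 mm chamfers, at x 0, y +16 mm of the bracket, beside the lug; axes as the bracket's
- jig: jig bolted to the bench: blue base 190 mm (x) by 130 mm (y) by 15 mm; origin: centre of its underside, z up. Rests for the plate, 35 mm above the bench, x -75 to +75 mm: a ledge (y 29 to 37.5 mm) and an 8 mm rack rod at y -22 mm, whose hooked end sticks out to x +178 mm. A fence along x behind the ledge: inner face at y +37.5 mm, top 53 mm above the bench, its upper 6 mm a 45 degree lead-in
- pin_line (a point): middle of the slot in which the locating pin is set, at the height of the pin's tip (jig x 0, y +16 mm, 46 mm above the bench); axes as the jig's. The white ceramic pin itself is clamped anywhere from -15 to +15 mm along x from here and does not move; that setting is not reported: look or feel for it. Pin diameter 12 mm, its top 5 mm tapers to 6 mm
- seat (a point): middle of the jig (x 0, y 0) level with the rests, 35 mm above the bench, 11 mm below the pin's tip; axes as the jig's. Home, the bracket is turned as the jig (x along x, y along y; half round it does not fit), its underside level with this point, its centre on y 0 and at the pin's x, its long edge 2.5 mm off the fence
- earth_shoe (a joint): travel (m) of the sprung copper earth shoe, a bar 70 by 10 mm along x at y -4 mm of the jig, under the plate: 0 when free, its top 6 mm above the rests; 0.006 with the plate home. The force on it is 5 N at first and 18 N when home, of which the bracket's weight gives 7 N: a push of about 11 N is needed and the shoe lifts the bracket again without it
- hammer: chipping hammer lying on the bench, 210 mm long; origin under the handle, below the axis; bystander
- tin: round tin with red label, 72 mm across, 75 mm tall; origin at the centre of its foot; bystander
- square: steel engineer's square lying flat, stock 100 mm, blade 120 mm; origin under the middle of the stock; bystander
Not all that is in view belongs to the job. Leave any brown or yellow look-alike of the bracket alone.

How it is judged:
By the outcome, as a careful person would: the job done as asked, in the order asked, and still so for the second after the job is handed in, while the arm keeps its last pose, push and grip.
It also fails if it takes over 58 s, if anything falls off the work surface, if the arm or the gripper's body presses on something with over 40 N, if the wrist force passes 120 N, or if a joint passes its speed limit or range.

## Working session

There is one attempt and no reset: what is moved stays moved. The work goes in short steps, Python scripts to look and compute and a tool call to move; the robot and the scene stay as the last step left them, time stands still between calls to the robot, and variables do not carry over. Pictures are saved under pics/ and viewed, at most 10 in all, crops included, and the job is handed in when it is done.

Besides the shell and the picture viewer there is one more tool, called after "Request:" as a command line: name --argument value ..., lists and objects as JSON in quotes. drive_tool: Moves the arm, as the interface text tells. Its arguments: {"type":"object","properties":{"series":{"type":"array","items":{"type":"object","properties":{"grip":{"type":"number"},"dx":{"type":"number"},"dy":{"type":"number"},"dz":{"type":"number"},"spin":{"type":"number"}}}}},"required":["series"]}

```bash
mkdir -p pics
cat > h.py <<'E'
import numpy as np, cv2
from rig import state, optics, job, models
def snap(c,f=None):
    cal=optics.calibration(c); im=optics.read_camera(c)
    if f: cv2.imwrite('pics/'+f,im[:,:,::-1])
    return im,cal
def w(cal,p): return (np.array(cal['T'])@np.r_[p,1])[:3]
def ray(cal,u,v,z):
    f=240/np.tan(np.radians(cal['vertical_fov'])/2); T=np.array(cal['T'])
    d=T[:3,:3]@np.array([(u-cal['cx'])/f,-(v-cal['cy'])/f,-1]); o=T[:3,3]
    return o+d*(z-o[2])/d[2]
def pix(cal,P):
    f=240/np.tan(np.radians(cal['vertical_fov'])/2); T=np.array(cal['T'])
    c=T[:3,:3].T@(np.array(P)-T[:3,3]); return cal['cx']+f*c[0]/-c[2], cal['cy']-f*c[1]/-c[2]
E
python3 - <<'E'
from h import *
for c in ['top','scene']:
    im,cal=snap(c,c+'1.png'); print(c,{k:v for k,v in cal.items() if k!='T'},np.round(cal['T'],3).tolist())
    for t in ['bracket','jig','hammer','tin','square']:
        for r in models.look_for(t,c): print(t,round(r['p'],2),np.round(w(cal,r['point']),3),np.round(pix(cal,w(cal,r['point']))))
s=state();print(s['t'],s['tcp_pos'],s['tcp_rot'],s['ft_force'],s['grip_width'])
E
```

```text
top {'vertical_fov': 49.329453860606336, 'cx': 323.089108941274, 'cy': 237.8850287076687} [[0.027, 0.99, -0.139, 0.417], [-1.0, 0.029, 0.013, -0.093], [0.016, 0.139, 0.99, 1.113], [0.0, 0.0, 0.0, 1.0]]
bracket 0.89 [ 0.351 -0.38   0.009] [451. 347.]
bracket 0.88 [ 0.543 -0.222  0.011] [377. 253.]
bracket 0.8 [ 0.391 -0.228  0.003] [378. 326.]
bracket 0.78 [ 0.405 -0.056  0.01 ] [297. 317.]
bracket 0.77 [ 0.657 -0.378  0.011] [450. 202.]
jig 0.85 [0.557 0.127 0.015] [212. 241.]
hammer 0.4 [ 0.544 -0.218  0.007] [375. 253.]
tin 0.92 [0.76  0.088 0.072] [232. 141.]
scene {'vertical_fov': 57.136035469319886, 'cx': 314.22873218404055, 'cy': 241.0472429513226} [[0.076, -0.651, 0.756, 1.163], [0.997, 0.034, -0.071, -0.184], [0.02, 0.759, 0.651, 0.566], [0.0, 0.0, 0.0, 1.0]]
bracket 0.94 [ 0.366 -0.372  0.006] [194. 201.]
bracket 0.84 [ 0.42  -0.057  0.005] [342. 212.]
bracket 0.67 [ 0.674 -0.38   0.01 ] [165. 309.]
bracket 0.65 [ 0.391 -0.227  0.003] [262. 207.]
bracket 0.58 [ 0.563 -0.224  0.007] [262. 260.]
bracket 0.39 [0.578 0.139 0.022] [458. 253.]
jig 0.82 [0.579 0.138 0.022] [458. 253.]
hammer 0.76 [ 0.752 -0.182  0.016] [288. 340.]
tin 0.92 [0.79  0.08  0.066] [472. 331.]
square 0.66 [ 0.533 -0.42   0.008] [156. 253.]
square 0.4 [0.575 0.128 0.02 ] [451. 252.]
0.6 [ 0.14112705 -0.60884976  0.24829546] [-3.12123923e+00 -3.57013441e-01  1.79806769e-05] [ 0.11516914 -0.45539105 -0.20650469] 0.08566581869669802
```

View pics/top1.png

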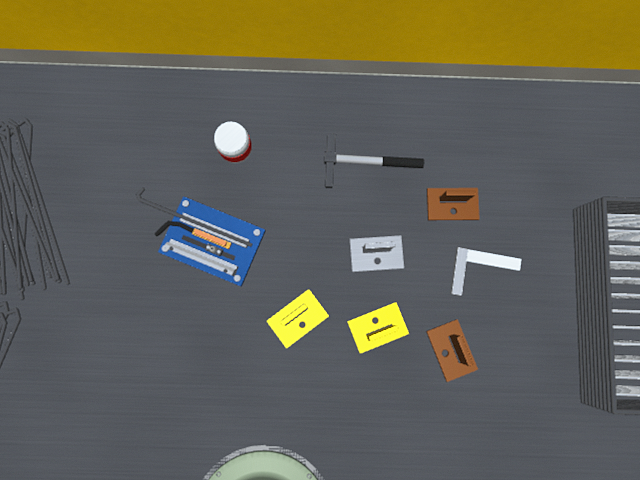

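View pics/scene1.png

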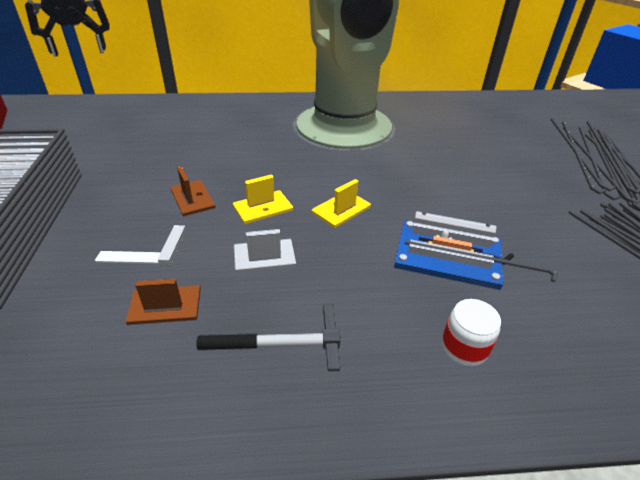

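The candidates in the top picture are grey steel (377,253), brown (453,204) and (452,350), and yellow (297,318) and (378,327). I choose the grey one. The jig is at (212,241), with its fence on the lower-left side and the rod hook at (140,192). I'll check both in one close crop.

Run:
```python
from h import *
im=cv2.imread('pics/top1.png')
a=cv2.resize(im[185:295,135:275],None,fx=5,fy=5,interpolation=cv2.INTER_CUBIC)[:, :700]
b=cv2.resize(im[225:281,340:415],None,fx=1,fy=1)
cv2.imwrite('pics/c1.png',a)
b=cv2.resize(im[225:281,340:415],None,fx=8,fy=8,interpolation=cv2.INTER_CUBIC)
cv2.imwrite('pics/c2.png',b)
```

```text
(no output)
```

View pics/c1.png

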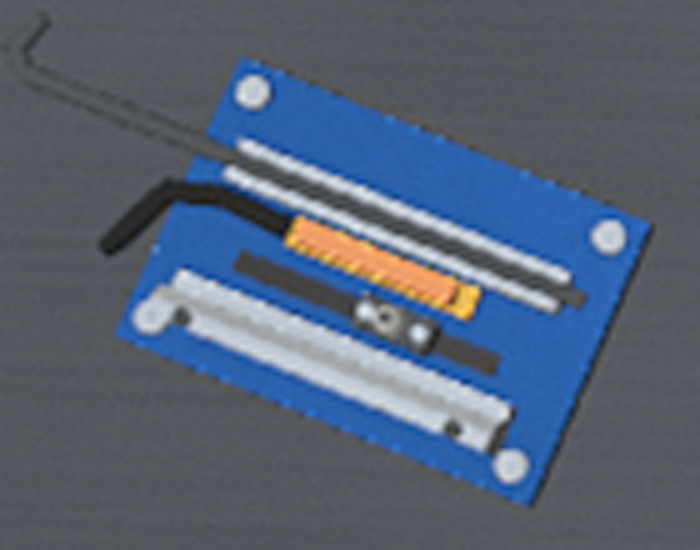

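View pics/c2.png

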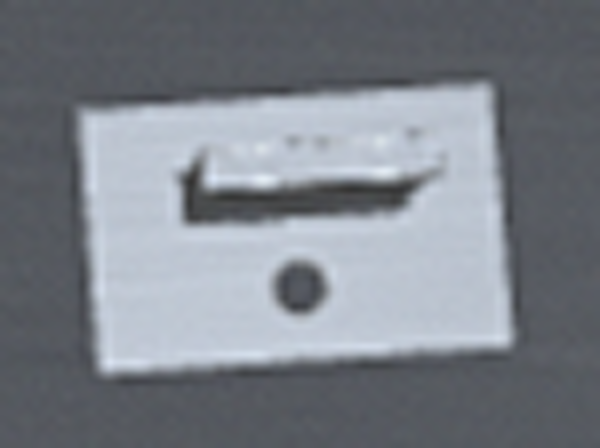

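Run:
```python
from h import *
cal=optics.calibration('top')
def conv(p,s,o): return (np.array(p)+.5)/s-.5+np.array(o)
B=[ray(cal,*conv(p,8,(340,225)),.008)[:2] for p in [(80,107),(492,83),(515,347),(103,375)]]
J=[ray(cal,*conv(p,5,(135,185)),.015)[:2] for p in [(240,60),(652,225),(530,505),(120,335)]]
for n,Q in (('B',B),('J',J)):
    Q=np.array(Q); c=Q.mean(0); x=(Q[0]+Q[3]-Q[1]-Q[2])/2; y=(Q[2]+Q[3]-Q[0]-Q[1])/2
    print(n,c,np.linalg.norm(x),np.linalg.norm(y),np.degrees(np.arctan2(x[1],x[0])),np.degrees(np.arctan2(-y[0],y[1])))
hole=ray(cal,*conv((300,287),8,(340,225)),.008);print('hole',hole)
for p in [(418,332),(383,315)]: 
    q=ray(cal,*conv(p,5,(135,185)),.046)[:2]; c=np.mean(J,0); x=(J[0]+J[3]-J[1]-J[2]); x/=np.linalg.norm(x); print(p,q,(q-c)@x,(q-c)@[-x[1],x[0]])
from scipy.spatial.transform import Rotation as R
print(R.from_rotvec(state()['tcp_rot']).as_matrix().round(3), optics.calibration('wrist'), state()['t'])
c=optics.calibration('wrist'); print(np.linalg.inv(R.from_rotvec(state()['tcp_rot']).as_matrix())@(np.array(c['T'])[:3,3]-state()['tcp_pos']))
```

```text
B [ 0.54327093 -0.2217707 ] 0.11024864881046541 0.07141141327187896 95.25817040731074 95.64791802742623
J [0.55883778 0.12873373] 0.18904429946264584 0.12757673239354506 69.46936232058913 69.68891154890247
hole [ 0.52735694 -0.22258036  0.008     ]
(418, 332) [0.53371919 0.10794084] -0.028281528284605766 0.016230942250321782
(383, 315) [0.54031229 0.12261721] -0.012225074780083403 0.015203730769426297
[[ 0.974  0.226 -0.   ]
 [ 0.226 -0.974  0.   ]
 [-0.    -0.    -1.   ]] {'vertical_fov': 67.06944841299823, 'cx': 318.63782426894886, 'cy': 232.89701051154574, 'T': array([[ 2.25712511e-01,  9.32390843e-01,  2.82313970e-01,
         2.13167651e-01],
       [-9.74193944e-01,  2.16071637e-01,  6.52626043e-02,
        -5.92910003e-01],
       [-1.49787137e-04, -2.89759146e-01,  9.57099584e-01,
         3.74676027e-01],
       [ 0.00000000e+00,  0.00000000e+00,  0.00000000e+00,
         1.00000000e+00]])} 0.6
[ 0.07377784  0.00073901 -0.12638139]
```

The crop confirms the grey bracket: its hole is at (300,287) in the crop, and the lug is on the far side of it. It is at yaw 95.4° and measures 110x71 mm, which matches the sizes given. The jig is at yaw 69.6°. The pin looks to be in the clamp near crop (383,315), about jig x -12, and needs a closer look.

Request:
drive_tool --series '[{"dx":0.049,"dy":-0.0285,"dz":0.003,"grip":100},{"dx":0.049,"dy":-0.0285,"dz":0.003,"grip":100},{"dx":0.049,"dy":-0.0285,"dz":0.003,"grip":100},{"dx":0.049,"dy":-0.0285,"dz":0.003,"grip":100},{"dx":0.049,"dy":-0.0285,"dz":0.003,"grip":100}]'

```text
$.series[0]: bad value
```

Request:
drive_tool --series '[{"dx":0.049,"dy":-0.0285,"dz":0.003,"grip":100},{"dx":0.049,"dy":-0.0285,"dz":0.003,"grip":100},{"dx":0.049,"dy":-0.0285,"dz":0.003,"grip":100},{"dx":0.049,"dy":-0.0285,"dz":0.003,"grip":100},{"dx":0.049,"dy":-0.0285,"dz":0.003,"grip":100}]'

```text
$.series[0]: bad value
```

Request:
drive_tool --series '[{"spin":-0.18,"grip":100},{"spin":-0.18,"grip":100},{"spin":-0.18,"grip":100},{"spin":-0.18,"grip":100},{"spin":-0.18,"grip":100}]'

```text
$.series[0]: bad value
```

Request:
drive_tool --series '[{"spin":-0.18,"grip":100},{"spin":-0.18,"grip":100},{"spin":-0.176,"grip":100},{"grip":100},{"grip":100}]'

```text
$.series[0]: bad value
```

Request:
drive_tool --series '[{"dx":0.049,"dy":-0.0285,"dz":0.003,"spin":0,"grip":100},{"dx":0.049,"dy":-0.0285,"dz":0.003,"spin":0,"grip":100},{"dx":0.049,"dy":-0.0285,"dz":0.003,"spin":0,"grip":100},{"dx":0.049,"dy":-0.0285,"dz":0.003,"spin":0,"grip":100},{"dx":0.049,"dy":-0.0285,"dz":0.003,"spin":0,"grip":100}]'

```text
t: 1.23
tcp_pos: [0.3488, -0.4134, 0.2334]
tcp_rot: [3.121, 0.357, 0.0]
ft_force: [0.9, 0.3, -0.1]
grip_width: 0.0855
grip_force: 0.0
```

Request:
drive_tool --series '[{"dx":0.049,"dy":-0.0285,"dz":0.003,"spin":0,"grip":100},{"dx":0.049,"dy":-0.0285,"dz":0.003,"spin":0,"grip":100},{"dx":0.049,"dy":-0.0285,"dz":0.003,"spin":0,"grip":100},{"dx":0.049,"dy":-0.0285,"dz":0.003,"spin":0,"grip":100},{"dx":0.049,"dy":-0.0285,"dz":0.003,"spin":0,"grip":100}]'

```text
t: 1.85
tcp_pos: [0.5553, -0.2193, 0.2184]
tcp_rot: [3.121, 0.357, 0.0]
ft_force: [-0.4, -0.2, 1.5]
grip_width: 0.0854
grip_force: 0.0
```

Request:
drive_tool --series '[{"dx":0,"dy":0,"dz":0,"spin":-0.18,"grip":100},{"dx":0,"dy":0,"dz":0,"spin":-0.18,"grip":100},{"dx":0,"dy":0,"dz":0,"spin":-0.18,"grip":100},{"dx":0,"dy":0,"dz":0,"spin":-0.18,"grip":100},{"dx":0,"dy":0,"dz":0,"spin":-0.18,"grip":100}]'

```text
t: 2.48
tcp_pos: [0.5541, -0.2206, 0.2184]
tcp_rot: [2.65, 1.687, 0.0]
ft_force: [0.5, -1.1, 0.0]
grip_width: 0.0853
grip_force: 0.0
```

Request:
drive_tool --series '[{"dx":0,"dy":0,"dz":0,"spin":-0.18,"grip":100},{"dx":0,"dy":0,"dz":0,"spin":-0.18,"grip":100},{"dx":0,"dy":0,"dz":0,"spin":-0.176,"grip":100},{"dx":0,"dy":0,"dz":0,"spin":0,"grip":100},{"dx":0,"dy":0,"dz":0,"spin":0,"grip":100}]'

```text
t: 3.1
tcp_pos: [0.5541, -0.2207, 0.2183]
tcp_rot: [-2.121, -2.318, 0.0]
ft_force: [-0.6, -0.0, -0.1]
grip_width: 0.0857
grip_force: 0.0
```

Run:
```python
from h import *
im,cal=snap('wrist','w1.png'); s=state(); print(s['tcp_pos'],s['tcp_rot'])
for r in models.look_for('bracket','wrist'): print(r['p'],w(cal,r['point']),pix(cal,w(cal,r['point'])))
np.save('w1cal.npy',cal,allow_pickle=True)
```

```text
[ 0.55411672 -0.22061197  0.21829855] [ 2.11981307e+00  2.31852347e+00 -1.10994425e-04]
0.68 [ 0.3494859  -0.37207217  0.00830903] (np.float64(112.37460361901296), np.float64(327.3433540673148))
0.64 [ 0.38892301 -0.2214826   0.00901316] (np.float64(142.33948875582846), np.float64(189.54496079520467))
0.63 [ 0.65797827 -0.37865444  0.00704878] (np.float64(401.0349572473409), np.float64(354.00420596300773))
```

View pics/w1.png

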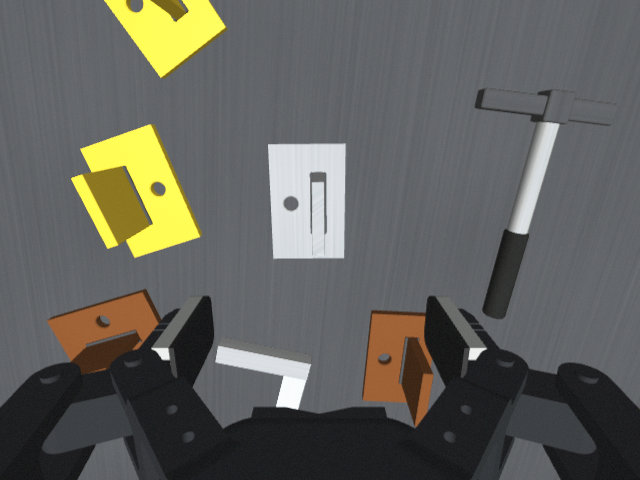

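The wrist picture shows the bracket centred, with plate corners (268,144), (345,144), (344,258) and (273,258). The hole is at (291,204).

Run:
```python
from h import *
cal=np.load('w1cal.npy',allow_pickle=True).item()
# refine corners by edge fit on the plate mask
im=cv2.imread('pics/w1.png'); g=im[130:270,255:360].min(2); m=(g>150).astype('uint8')
c=max(cv2.findContours(m,0,2)[0],key=cv2.contourArea)+np.array([255,130]); P=c[:,0]
L={k:P[s] for k,s in dict(t=P[:,1]<148,b=P[:,1]>254,l=(P[:,0]<276)&(abs(P[:,1]-200)<45),r=(P[:,0]>340)&(abs(P[:,1]-200)<45)).items()}
q={k:np.array([ray(cal,*p,.008)[:2] for p in v]) for k,v in L.items()}
for k in q:
    vx,vy,x,y=cv2.fitLine(q[k].astype('float32'),2,0,.01,.01).ravel(); print(k,len(q[k]),np.degrees(np.arctan2(vy,vx)),x,y)
Q=np.array([ray(cal,*p,.008)[:2] for p in [(268,144),(345,144),(344,258),(273,258)]]); print(Q,Q.mean(0))
print(ray(cal,291,204,.008))
for p in [(312,181),(325,181),(312,255),(325,255)]: print(p,ray(cal,*p,.068))
```

```text
t 5 5.4377556 0.5580834 -0.16463353
b 4 5.9251823 0.5507158 -0.27559224
l 10 -84.48353 0.50865763 -0.2226542
r 4 -84.535706 0.57719576 -0.20982005
[[ 0.50372264 -0.16980882]
 [ 0.57307251 -0.16365676]
 [ 0.58413678 -0.27317238]
 [ 0.51394064 -0.27937125]] [ 0.54371814 -0.2215023 ]
[ 0.52810584 -0.22321955  0.008     ]
(312, 181) [ 0.54634024 -0.19040418  0.068     ]
(325, 181) [ 0.55624918 -0.18952636  0.068     ]
(312, 255) [ 0.55135232 -0.25049399  0.068     ]
(325, 255) [ 0.56188828 -0.24956346  0.068     ]
```

Request:
drive_tool --series '[{"dx":0,"dy":0,"dz":0.045,"spin":-0.004,"grip":60},{"dx":0,"dy":0,"dz":0.045,"spin":0,"grip":60},{"dx":0,"dy":0,"dz":0.045,"spin":0,"grip":60},{"dx":0,"dy":0,"dz":0.03,"spin":0,"grip":60},{"dx":0,"dy":0,"dz":0.015,"spin":0,"grip":60}]'

```text
t: 3.82
tcp_pos: [0.5537, -0.2202, 0.0369]
tcp_rot: [-2.111, -2.324, 0.001]
ft_force: [0.4, 0.2, 0.9]
grip_width: 0.0512
grip_force: 0.0
```

Request:
drive_tool --series '[{"dx":0,"dy":0,"dz":0,"spin":0,"grip":30},{"dx":0,"dy":0,"dz":0,"spin":0,"grip":20},{"dx":0,"dy":0,"dz":0,"spin":0,"grip":0},{"dx":0,"dy":0,"dz":0,"spin":0,"grip":0},{"dx":0,"dy":0,"dz":0,"spin":0,"grip":0}]'

```text
t: 4.45
tcp_pos: [0.5547, -0.2209, 0.0397]
tcp_rot: [2.11, 2.325, 0.001]
ft_force: [-1.4, 0.7, 6.7]
grip_width: 0.0094
grip_force: 59.6
```

Request:
drive_tool --series '[{"dx":0,"dy":0,"dz":-0.015,"spin":0,"grip":0},{"dx":0,"dy":0,"dz":-0.03,"spin":0,"grip":0},{"dx":0,"dy":0,"dz":-0.045,"spin":0,"grip":0},{"dx":0,"dy":0,"dz":-0.045,"spin":0,"grip":0},{"dx":0,"dy":0,"dz":-0.035,"spin":0,"grip":0}]'

```text
t: 5.08
tcp_pos: [0.554, -0.2206, 0.2113]
tcp_rot: [2.11, 2.325, 0.001]
ft_force: [0.9, 0.1, -6.1]
grip_width: 0.0092
grip_force: 59.2
```

Request:
drive_tool --series '[{"dx":0.03,"dy":-0.001,"dz":0,"spin":0,"grip":0},{"dx":0.055,"dy":-0.001,"dz":0,"spin":0,"grip":0},{"dx":0.06,"dy":-0.002,"dz":0,"spin":0,"grip":0},{"dx":0.06,"dy":-0.001,"dz":0,"spin":0,"grip":0},{"dx":0.053,"dy":-0.001,"dz":0,"spin":0,"grip":0}]'

```text
t: 5.7
tcp_pos: [0.5224, 0.0377, 0.2095]
tcp_rot: [2.11, 2.327, 0.001]
ft_force: [1.3, 0.5, -6.1]
grip_width: 0.0094
grip_force: 59.2
```

Request:
drive_tool --series '[{"dx":0,"dy":0,"dz":0,"spin":0.11,"grip":0},{"dx":0,"dy":0,"dz":0,"spin":0.12,"grip":0},{"dx":0,"dy":0,"dz":0,"spin":0.12,"grip":0},{"dx":0,"dy":0,"dz":0,"spin":0.103,"grip":0},{"dx":0,"dy":0,"dz":0,"spin":0,"grip":0}]'

```text
t: 6.32
tcp_pos: [0.523, 0.0357, 0.2092]
tcp_rot: [2.579, 1.794, 0.001]
ft_force: [0.1, 0.7, -6.7]
grip_width: 0.0094
grip_force: 59.2
```

Run:
```python
from h import *
im,cal=snap('wrist','w2.png'); s=state(); print(s['t'],s['tcp_pos'],s['tcp_rot'],s['ft_force'],s['wrist_torque'],s['grip_width'])
np.save('w2cal.npy',[cal,s],allow_pickle=True)
```

```text
6.375 [0.52298264 0.03571041 0.20898333] [2.57709086e+00 1.79604211e+00 3.88396073e-04] [ 0.27729974  0.79942963 -5.93116376] [-0.03652988 -0.07786376 -0.01359202] 0.00946845529313852
```

View pics/w2.png

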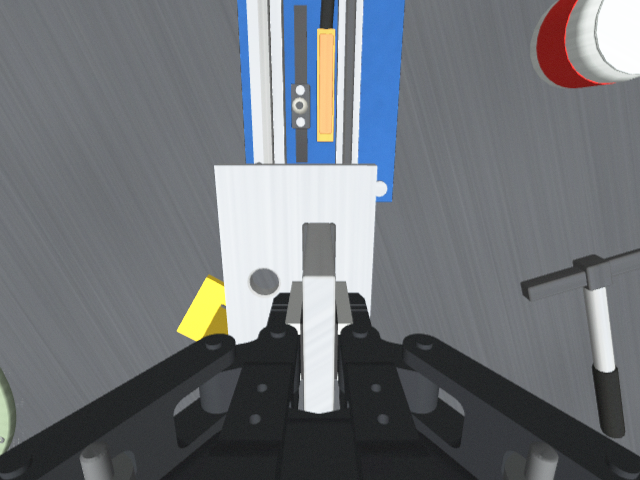

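The wrist picture shows the held plate, with its far edge at row 165 and the hole at (264,282). The jig is ahead, with the pin clamp at about (300,106), the copper shoe at (326,85) and the tin well clear. I'll crop for pin and jig detail.

Run:
```python
from h import *
im=cv2.imread('pics/w2.png')
a=cv2.resize(im[0:200,230:410],None,fx=3,fy=3,interpolation=cv2.INTER_CUBIC)
b=cv2.resize(im[78:132,284:318],None,fx=7,fy=7,interpolation=cv2.INTER_CUBIC)
o=np.zeros((600,790,3),'uint8'); o[:,:540]=a; o[:378,545:783]=b
cv2.imwrite('pics/c3.png',o)
```

```text
(no output)
```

View pics/c3.png

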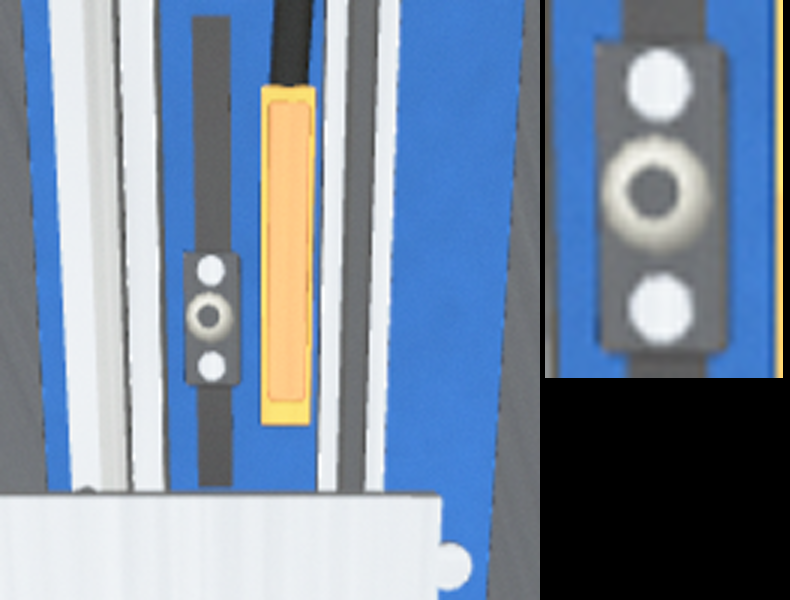

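Run:
```python
from h import *
from scipy.spatial.transform import Rotation as R
cal,s=np.load('w2cal.npy',allow_pickle=True)
c3=lambda x,y:((x+.5)/3-.5+230,(y+.5)/3-.5)
pin=ray(cal,(108.5)/7-.5+284,(192.5)/7-.5+78,.046)[:2]
A=lambda a,b:np.degrees(np.arctan2(*(a-b)[1::-1]))
E={}
for n,p,q,z in [('baseL',(22,0),(47,490),.015),('baseR',(525,0),(487,600),.015),('ledge inner',(157,0),(165,490),.035),('shoeR',(310,100),(304,402),.041),('shoeL',(267,100),(267,402),.041),('rodL',(350,0),(337,490),.035),('rodR',(378,0),(365,490),.035),('slotL',(193,17),(199,485),.015),('slotR',(230,17),(232,485),.015)]:
    a=ray(cal,*c3(*p),z)[:2]; b=ray(cal,*c3(*q),z)[:2]; E[n]=(a,b); print(n,A(a,b).round(2),np.linalg.norm(a-b).round(4))
yaw=np.radians(A(*[sum(E[k][i] for k in('baseL','baseR')) for i in (0,1)])); x=np.array([np.cos(yaw),np.sin(yaw)]); y=np.array([-x[1],x[0]])
print('yaw',np.degrees(yaw),'pin',pin)
for n,(a,b) in E.items(): m=(a+b)/2-pin; print(n,'rel pin x,y of mid',(m@x).round(4),(m@y).round(4), 'ends y',((a-pin)@y).round(4),((b-pin)@y).round(4))
T=s['tcp_pos'];ry=R.from_rotvec(s['tcp_rot']).as_matrix();print('tool yaw',np.degrees(np.arctan2(ry[1,0],ry[0,0])),'tilt',ry[:,2])
zt=.1773
for n,p in [('hole',(264,282)),('cornerL',(215,165.5)),('cornerR',(377,165.5)),('L2',(228,340)),('R2',(372.5,290))]:
    P=ray(cal,*p,zt); print(n,P, (ry.T@(P-T)).round(4))
for n,p in [('lugfarL',(303,223)),]: pass
print('top jig c',[0.5588,0.1287],'pin rel',(pin-[.5588,.1287])@x,(pin-[.5588,.1287])@y)
```

```text
baseL 69.24 0.1247
baseR 69.44 0.1574
ledge inner 69.03 0.117
shoeR 69.03 0.0707
shoeL 69.64 0.0707
rodL 69.17 0.117
rodR 69.6 0.117
slotL 69.35 0.1195
slotR 69.35 0.1195
yaw 69.34919198213652 pin [0.53957172 0.12171491]
baseL rel pin x,y of mid 0.0157 0.0488 ends y 0.0487 0.0489
baseR rel pin x,y of mid 0.0001 -0.0812 ends y -0.0811 -0.0813
ledge inner rel pin x,y of mid 0.0141 0.0124 ends y 0.0121 0.0128
shoeR rel pin x,y of mid 0.0145 -0.0248 ends y -0.025 -0.0246
shoeL rel pin x,y of mid 0.0144 -0.0148 ends y -0.0146 -0.015
rodL rel pin x,y of mid 0.0143 -0.0344 ends y -0.0346 -0.0342
rodR rel pin x,y of mid 0.0144 -0.0416 ends y -0.0413 -0.0419
slotL rel pin x,y of mid 0.0147 0.0047 ends y 0.0046 0.0047
slotR rel pin x,y of mid 0.0148 -0.0049 ends y -0.0049 -0.0049
tool yaw 69.74730080611893 tilt [ 4.24905589e-04 -1.77183041e-04 -9.99999894e-01]
hole [0.49914621 0.04556472 0.1773    ] [ 0.001  -0.0258  0.0317]
cornerL [0.50064411 0.10352941 0.1773    ] [ 0.0559 -0.0444  0.0317]
cornerR [0.5662729 0.079161  0.1773   ] [0.0558 0.0256 0.0317]
L2 [0.46990698 0.02262771 0.1773    ] [-0.0306 -0.0453  0.0317]
R2 [0.54628738 0.02356875 0.1773    ] [-0.0033  0.0261  0.0317]
top jig c [0.5588, 0.1287] pin rel -0.01331754745673149 0.0155293618416999
```

The pin is at jig x -14.4 mm and y +16.2 mm, consistent with the slot, the shoe and the base edges. The hole is at (0.001, -0.0258) in the tool frame, where 0.026 is nominal. I'll go over the jig 12 mm short of the pin and lower partway.

Request:
drive_tool --series '[{"dx":0.02,"dy":0.003,"dz":0,"spin":0.007,"grip":0},{"dx":0.033,"dy":0.0055,"dz":0,"spin":0,"grip":0},{"dx":0.02,"dy":0.003,"dz":0.02,"spin":0,"grip":0},{"dx":0,"dy":0,"dz":0.04,"spin":0,"grip":0},{"dx":0,"dy":0,"dz":0.034,"spin":0,"grip":0}]'

```text
t: 7.0
tcp_pos: [0.5595, 0.1, 0.1134]
tcp_rot: [-2.583, -1.788, 0.0]
ft_force: [1.4, -0.9, -7.7]
grip_width: 0.0096
grip_force: 59.0
```

```bash
cat >> h.py <<'E'
from scipy.spatial.transform import Rotation as R
def rel(tgt=(0.5634,0.1117),yaw=69.35):
    s=state(); M=R.from_rotvec(s['tcp_rot']).as_matrix(); y=np.degrees(np.arctan2(M[1,0],M[0,0])); d=M.T@(np.r_[tgt,s['tcp_pos'][2]]-s['tcp_pos'])
    print('t',s['t'],'to go dx,dy mm',(d[:2]*1e3).round(2),'spin',np.radians(y-yaw).round(4),'under z',round((s['tcp_pos'][2]-.0397)*1e3,2),'F',np.round(s['ft_force'],1),'M',np.round(s['wrist_torque'],2),'g',s['grip_width'].__round__(4)); return s,M
E
python3 - <<'E'
from h import *
rel()
im,cal=snap('wrist','w3.png')
np.save('w3cal.npy',cal,allow_pickle=True)
E
```

```text
t 7.0 to go dx,dy mm [12.31 -0.5 ] spin 0.0003 under z 73.66 F [ 1.4 -0.9 -7.7] M [-0.03 -0.06  0.  ] g 0.0096
```

View pics/w3.png

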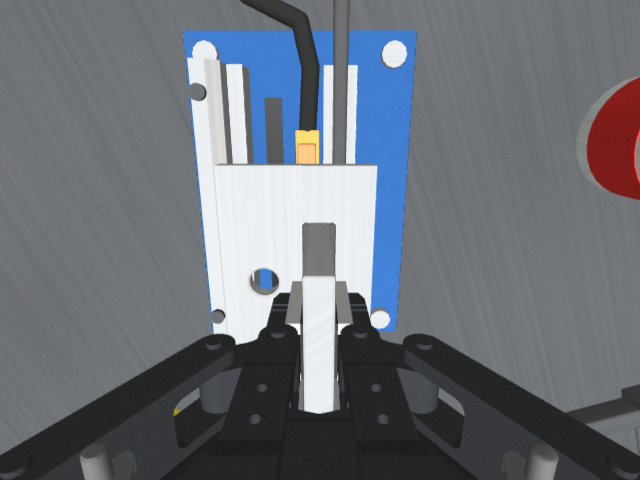

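The wrist picture shows the plate (far edge at row 165) lying alongside the fence, with the slot visible through the hole at (264,282). I'll lower to about 4 mm over the pin tip, offset by 12 mm, and then slide.

Request:
drive_tool --series '[{"dx":0,"dy":-0.0005,"dz":0.01,"spin":0,"grip":0},{"dx":0,"dy":0,"dz":0.008,"spin":0,"grip":0},{"dx":0,"dy":0,"dz":0.004,"spin":0,"grip":0},{"dx":0,"dy":0,"dz":0.0015,"spin":0,"grip":0},{"dx":0,"dy":0,"dz":0,"spin":0,"grip":0}]'

```text
t: 7.68
tcp_pos: [0.5594, 0.1, 0.0911]
tcp_rot: [2.586, 1.784, 0.001]
ft_force: [1.3, 0.5, -7.0]
grip_width: 0.0095
grip_force: 59.9
```

Run:
```python
from h import *
rel()
```

```text
t 7.675 to go dx,dy mm [12.32 -0.42] spin -0.0026 under z 51.43 F [ 1.3  0.5 -7. ] M [-0.04 -0.05  0.02] g 0.0095
```

Request:
drive_tool --series '[{"dx":0.002,"dy":-0.0002,"dz":0.0005,"spin":0,"grip":0},{"dx":0.003,"dy":0,"dz":0.0005,"spin":0,"grip":0},{"dx":0.003,"dy":0,"dz":0,"spin":0,"grip":0},{"dx":0.0025,"dy":0,"dz":0,"spin":0,"grip":0},{"dx":0.0018,"dy":0,"dz":0,"spin":0,"grip":0}]'

```text
t: 8.3
tcp_pos: [0.5635, 0.1119, 0.0898]
tcp_rot: [-2.586, -1.784, -0.0]
ft_force: [-0.7, -0.7, -6.4]
grip_width: 0.0092
grip_force: 59.9
```

Run:
```python
from h import *
rel()
im,cal=snap('wrist','w4.png'); rel()
np.save('w4cal.npy',cal,allow_pickle=True)
cv2.imwrite('pics/c4.png',cv2.resize(im[240:325,200:320,::-1],None,fx=6,fy=6,interpolation=cv2.INTER_CUBIC))
```

```text
t 8.3 to go dx,dy mm [-0.17 -0.01] spin -0.0025 under z 50.11 F [-0.7 -0.7 -6.4] M [ 0.03 -0.02 -0.03] g 0.0092
t 8.35 to go dx,dy mm [-0.37 -0.02] spin -0.0023 under z 50.13 F [ 0.7  0.5 -6.5] M [-0.01 -0.07  0.  ] g 0.0091
```

View pics/c4.png

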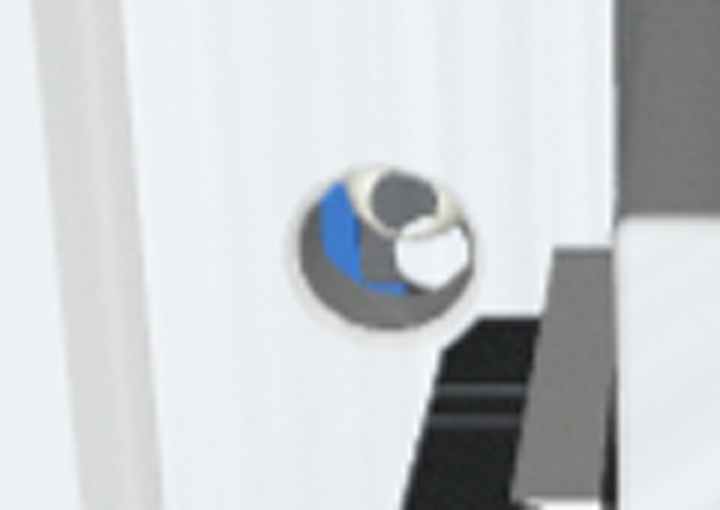

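Through the hole the pin tip shows at crop (405,198). The hole mouth is centred at crop (388,249).

Run:
```python
from h import *
cal=np.load('w4cal.npy',allow_pickle=True).item()
s,M=rel()
c=lambda x,y:((x+.5)/6-.5+200,(y+.5)/6-.5+240)
p=ray(cal,*c(405,198),.046)
for dz in (0,-.001,.001):
  h=ray(cal,*c(388,249),.0571+dz); print('pin-hole in tool mm',(M.T@(p-h))*1e3, (M.T@(h-s['tcp_pos'])))
```

```text
t 8.35 to go dx,dy mm [-0.37 -0.02] spin -0.0023 under z 50.13 F [ 0.7  0.5 -6.5] M [-0.01 -0.07  0.  ] g 0.0091
pin-hole in tool mm [-0.34775308 -0.16101871 11.09991276] [ 0.00080975 -0.02576272  0.0327286 ]
pin-hole in tool mm [1.06984852e-01 1.66095788e-03 1.01000261e+01] [ 0.00035501 -0.0259254   0.03372849]
pin-hole in tool mm [-0.80249101 -0.32369839 12.09979939] [ 0.00126448 -0.02560004  0.03172872]
```

Aligned within 0.5 mm, so I'll lower gently.

Request:
drive_tool --series '[{"dx":-0.0003,"dy":-0.0001,"dz":0.001,"spin":-0.002,"grip":0},{"dx":0,"dy":0,"dz":0.001,"spin":0,"grip":0},{"dx":0,"dy":0,"dz":0.001,"spin":0,"grip":0},{"dx":0,"dy":0,"dz":0.001,"spin":0,"grip":0},{"dx":0,"dy":0,"dz":0.001,"spin":0,"grip":0}]'

```text
t: 8.98
tcp_pos: [0.5632, 0.1113, 0.0847]
tcp_rot: [-2.584, -1.786, 0.0]
ft_force: [-0.1, -0.4, -6.7]
grip_width: 0.0092
grip_force: 59.9
```

Run:
```python
from h import *
rel()
```

```text
t 8.975 to go dx,dy mm [0.39 0.04] spin -0.0007 under z 45.03 F [-0.1 -0.4 -6.7] M [-0.06 -0.02 -0.01] g 0.0092
```

Request:
drive_tool --series '[{"dx":0,"dy":0,"dz":0.001,"spin":0,"grip":0},{"dx":0,"dy":0,"dz":0.0007,"spin":0,"grip":0},{"dx":0,"dy":0,"dz":0.0006,"spin":0,"grip":0},{"dx":0,"dy":0,"dz":0.0006,"spin":0,"grip":0},{"dx":0,"dy":0,"dz":0.0005,"spin":0,"grip":0}]'

```text
t: 9.6
tcp_pos: [0.5632, 0.1113, 0.0814]
tcp_rot: [2.584, 1.786, 0.0]
ft_force: [0.9, 0.6, -7.1]
grip_width: 0.0093
grip_force: 59.9
```

Run:
```python
from h import *
rel()
im,cal=snap('wrist','w5.png'); s,M=rel()
cv2.imwrite('pics/c5.png',cv2.resize(im[240:325,200:320,::-1],None,fx=6,fy=6,interpolation=cv2.INTER_CUBIC))
```

```text
t 9.6 to go dx,dy mm [0.4  0.03] spin -0.0006 under z 41.66 F [ 0.9  0.6 -7.1] M [0.01 0.   0.01] g 0.0093
t 9.65 to go dx,dy mm [0.37 0.05] spin -0.0006 under z 41.62 F [-0.4 -0.3 -6.3] M [-0.02 -0.04  0.04] g 0.0092
```

View pics/c5.png

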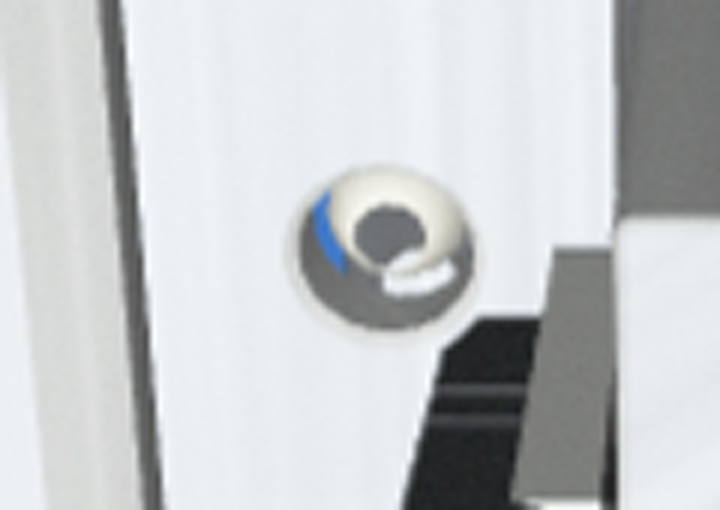

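The pin tip shows inside the hole at crop (390,235), with the mouth centre at (388,249).

Run:
```python
from h import *
cal=optics.calibration('wrist'); s,M=rel()
c=lambda x,y:((x+.5)/6-.5+200,(y+.5)/6-.5+240)
p=ray(cal,*c(390,235),.046); h=ray(cal,*c(388,249),.0486)
print('pin-hole in tool mm',(M.T@(p-h))*1e3)
```

```text
t 9.65 to go dx,dy mm [0.37 0.05] spin -0.0006 under z 41.62 F [-0.4 -0.3 -6.3] M [-0.02 -0.04  0.04] g 0.0092
pin-hole in tool mm [ 0.05071348 -0.20717675  2.60001006]
```

Request:
drive_tool --series '[{"dx":0,"dy":-0.0002,"dz":0.0008,"spin":0,"grip":0},{"dx":0,"dy":0,"dz":0.0008,"spin":0,"grip":0},{"dx":0,"dy":0,"dz":0.0008,"spin":0,"grip":0},{"dx":0,"dy":0,"dz":0.0008,"spin":0,"grip":0},{"dx":0,"dy":0,"dz":0.0008,"spin":0,"grip":0}]'

```text
t: 10.28
tcp_pos: [0.5632, 0.1114, 0.0776]
tcp_rot: [2.584, 1.786, 0.001]
ft_force: [-1.6, -1.7, 5.0]
grip_width: 0.0094
grip_force: 61.8
```

Run:
```python
from h import *
rel()
```

```text
t 10.275 to go dx,dy mm [0.32 0.08] spin -0.0007 under z 37.89 F [-1.6 -1.7  5. ] M [-0.28  0.42 -0.01] g 0.0094
```

The contact force of 11.5 N matches the shoe at about 3 mm travel, so I'll continue.

Request:
drive_tool --series '[{"dx":0,"dy":0,"dz":0.0006,"spin":0,"grip":0},{"dx":0,"dy":0,"dz":0.0006,"spin":0,"grip":0},{"dx":0,"dy":0,"dz":0.0006,"spin":0,"grip":0},{"dx":0,"dy":0,"dz":0.0005,"spin":0,"grip":0},{"dx":0,"dy":0,"dz":0.0003,"spin":0,"grip":0}]'

```text
t: 10.9
tcp_pos: [0.5632, 0.1114, 0.0752]
tcp_rot: [2.584, 1.786, 0.001]
ft_force: [-2.0, -1.5, 9.9]
grip_width: 0.0094
grip_force: 62.6
```

Run:
```python
from h import *
rel()
```

```text
t 10.9 to go dx,dy mm [0.34 0.05] spin -0.0007 under z 35.47 F [-2.  -1.5  9.9] M [-0.36  0.76  0.01] g 0.0094
```

Request:
drive_tool --series '[{"dx":0,"dy":0,"dz":0.0003,"spin":0,"grip":0},{"dx":0,"dy":0,"dz":0.0003,"spin":0,"grip":0},{"dx":0,"dy":0,"dz":0.0002,"spin":0,"grip":0},{"dx":0,"dy":0,"dz":0,"spin":0,"grip":0},{"dx":0,"dy":0,"dz":0,"spin":0,"grip":0}]'

```text
t: 11.52
tcp_pos: [0.5633, 0.1115, 0.0747]
tcp_rot: [2.584, 1.786, 0.001]
ft_force: [-4.0, -2.0, 15.6]
grip_width: 0.0091
grip_force: 63.6
```

Run:
```python
from h import *
rel()
```

```text
t 11.525 to go dx,dy mm [0.22 0.05] spin -0.0006 under z 35.0 F [-4.  -2.  15.6] M [-0.5   1.22  0.04] g 0.0091
```

Now on the rests. I'll ease along the lateral force and press slightly more.

Request:
drive_tool --series '[{"dx":-0.0003,"dy":-0.0003,"dz":0.0002,"spin":0,"grip":0},{"dx":0,"dy":0,"dz":0.0002,"spin":0,"grip":0},{"dx":0,"dy":0,"dz":0,"spin":0,"grip":0},{"dx":0,"dy":0,"dz":0,"spin":0,"grip":0},{"dx":0,"dy":0,"dz":0,"spin":0,"grip":0}]'

```text
t: 12.15
tcp_pos: [0.5633, 0.1115, 0.0747]
tcp_rot: [2.584, 1.786, 0.002]
ft_force: [-4.0, -1.4, 21.0]
grip_width: 0.0093
grip_force: 64.3
```

Run:
```python
from h import *
s,M=rel(); print(M.T@s['ft_force'],M.T@s['wrist_torque'],M[:,2])
```

```text
t 12.15 to go dx,dy mm [0.2  0.06] spin -0.0006 under z 34.98 F [-4.  -1.4 21. ] M [-0.51  1.2   0.04] g 0.0093
[ -2.7366126   -3.22836524 -20.99805169] [ 0.94238298 -0.89722305 -0.03631761] [ 1.59694944e-03  2.00020721e-04 -9.99998705e-01]
```

Request:
drive_tool --series '[{"dx":-0.0003,"dy":-0.0003,"dz":0.0002,"spin":0,"grip":0},{"dx":0,"dy":0,"dz":0.0002,"spin":0,"grip":0},{"dx":0,"dy":0,"dz":0.0002,"spin":0,"grip":0},{"dx":0,"dy":0,"dz":0,"spin":0,"grip":0},{"dx":0,"dy":0,"dz":0,"spin":0,"grip":0}]'

```text
t: 12.78
tcp_pos: [0.5633, 0.1115, 0.0746]
tcp_rot: [2.583, 1.786, 0.004]
ft_force: [-4.7, -0.7, 28.6]
grip_width: 0.0094
grip_force: 65.4
```

Run:
```python
from h import *
s,M=rel(); print(M.T@s['ft_force'],M.T@s['wrist_torque'],M[:,2])
im,cal=snap('wrist')
# plate flatness/home check: hole & plate far corner positions in picture vs carried picture (same if no slip in the grip)
a=cv2.imread('pics/w5.png',0)[160:320,210:380]; b=cv2.cvtColor(im,cv2.COLOR_RGB2GRAY)
for y0,x0,y1,x1 in [(240,240,320,290),(200,295,300,345)]:
    t=cv2.imread('pics/w5.png',0)[y0:y1,x0:x1]; r=cv2.matchTemplate(b[y0-8:y1+8,x0-8:x1+8],t,cv2.TM_CCOEFF_NORMED); print(cv2.minMaxLoc(r)[1::2])
```

```text
t 12.775 to go dx,dy mm [0.2 0. ] spin -0.0006 under z 34.91 F [-4.7 -0.7 28.6] M [-0.56  1.46  0.02] g 0.0094
[ -2.31771181  -4.11434856 -28.61727073] [ 1.16586459 -1.03536919 -0.02181613] [ 2.61808031e-03  4.30488028e-04 -9.99996480e-01]
(0.9413243532180786, (8, 8))
(0.9909055829048157, (8, 8))
```

The plate is home: TCP height puts the underside at 35 mm, contact is stiff with a 28 N push, and there was no slip in the grip. I'm handing in.

```bash
python3 -c "
from h import *
print(job.finish_job())"
```

```text
the job is handed in; nothing more can be done
None
```

The job is handed in at about 13 s: the bracket's hole is over the pin, its plate reads home at 35 mm on the rests, and the gripper still holds the lug with a push of about 28 N; no verdict came back.

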